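# Thread the wide tape roll onto the tall post of the tape stand

### The job

Two rolls of masking tape lie on the TV shelf beside a small wooden tape stand with two steel posts. Put the wide (thicker) roll over the taller post and lower it until it lies flat on the wooden board, letting go only close to the board rather than dropping it from the top of the post. Leave the narrow roll where it is.

Things in the scene. Friction and masses are not known exactly. Their poses are not given: they have to be found in the camera images.
- wide_center (a point): the wide roll of cream masking tape: a ring of 56 mm outer and 36 mm hole diameter, 38 mm tall, about 70 g, lying flat with its hole upright on the shelf (its underside at z = 0). This point is its centre, half-way up (19 mm above its underside); its z axis is the hole's axis. It may be gripped from above across its outside.
- narrow_center (a point): the narrow roll of the same tape: 56 mm outer and 36 mm hole diameter but only 16 mm tall, lying flat on the shelf. This point is its centre, 8 mm above its underside. To be left alone. Either roll may be the one nearer the stand.
- tall_foot (a point): foot of the taller post, on the post's axis at the upper face of the stand's board. The stand is fixed: a dark wooden board 200 mm long (its x), 90 mm wide (its y) and 14 mm thick lying on the shelf, with two upright steel posts of 12 mm diameter. The taller one rises 55 mm above the board from this point, which is 50 mm from its end of the board. The shorter one rises 30 mm and stands 100 mm away along this point's +x axis. z is up, along the post.
Not all that is in view belongs to the job. Of the things that look like the part that bears wide_center, the smaller one is meant. Several things look just like the part that bears tall_foot: the one meant starts farthest from the robot's base.

How it is judged:
At the end, for the whole second after the job is handed in: The wide roll is threaded on the taller post: its centre within 16 mm of the post's axis and 13 to 25 mm above the board (it lies flat on it), its hole's axis within about 10 degrees of the post, at rest (under 0.03 m/s) (horizontal distance between wide_center and tall_foot below 0.016 m and z of wide_center in the frame of tall_foot between 0.013 and 0.025 m and angle between the z axis of wide_center and the z axis of tall_foot, either way round below 0.17 rad and linear speed of wide_roll below 0.03 m/s); the robot touches nothing.
It fails at once if the narrow roll was moved by more than 25 mm (distance of narrow_center from where it was at the start of the episode above 0.025 m).
It fails at once if the wide roll was dropped down the post (faster than 0.85 m/s, a fall of nearly 40 mm) instead of lowered (horizontal distance between wide_center and tall_foot below 0.02 m and z of wide_center in the frame of tall_foot below 0.05 m and linear speed of wide_roll above 0.85 m/s).
It also fails if it takes over 35 s, if anything falls off the work surface, if the arm or the gripper's body presses on something with over 40 N, if the wrist force passes 120 N, or if a joint passes its speed limit or range.

### The arm

A 6-joint arm with a two-finger parallel gripper is mounted at the origin on the work surface. World frame = base frame: x ahead of the robot, y to its left, z up, the work surface at z = 0. Lengths are in m, angles in rad, forces in N, time in s.
With the tool pointing down it reaches from about 0.375 to 0.9 m from the base axis. Payload 3.1 kg.
Tool frame: the origin (TCP) lies midway between the tips of the shut fingers; the grasp point (between the pads) lies 19 mm behind it; x points along the fingers, y is the direction in which the jaws open and shut, and the axes are right-handed (so a half turn about x gives the same grasp; the last joint's range is limited). The gripper opens to 87 mm and grips with 3 to 60 N. Pads are 19 mm wide; open, the fingers measure 117 mm over their backs; the gripper's body (75 mm by 190 mm) begins 51 mm behind the grasp point.
Start: joints at [-1.343, 0.527, 1.433, -0, 1.181, -0.178], TCP at [0.247, -0.574, 0.223] pointing down, gripper open.
Joint ranges: [-3.08, 3.08], [-0.75, 2.2], [0.22, 2.44], [-1.43, 4.57], [0, 2.65], [-2.85, 2.85]. Speed limits (rad/s): [2.79, 2.79, 3.14, 3.14, 3.14, 3.14].

### API

Orientations are given as a unit quaternion [x, y, z, w].
In Python, from rig import get_obs, imaging, robot gives the robot as it stands.
- The arm moves only by the shell command python3 -m inch 'ROWS' [FORCE]. ROWS is JSON, a list of rows, each a list of 3 entries, a list of its own where there are three numbers: the finger opening in mm, from 0 to 87, then the shift along the tool's x, y, z in mm, then the turn, a rotation vector about the tool's x, y, z in degrees. In form: [[grip, [dx, dy, dz], [wx, wy, wz]], ...]. A call has 1 to 12 rows; each row shifts and turns the pose as measured when the row begins, along the tool's axes as they then stand; what a row does not reach is not made up. A row lasts 1/8 s, in which the tool goes at most 62.5 mm and 10.7 degrees, less where a joint would pass 70% of its speed; a pose out of reach is approached as far as the arm can. A call with a gripper value outside its range is refused whole. The fingers move at their own pace and stop on an object; FORCE is the grip in N (left out, the last holds). Time passes only in rows, so rows that do not move let the fingers close. It gives the time, the measured TCP pose, the force and the opening at its end, in the units of the state.
- get_obs(): the state, without advancing time (a new reading comes with each control period).
- imaging.camera(name): name is "scene" or "top" or "wrist"; returns the picture (480x640x3 uint8, red, green, blue); there is no depth.
- imaging.camera_params(name): a dict with "camera_matrix" (3x3 intrinsics, pixels), "xyz" and "rotation" of the camera in the world. Camera axes: x right, y down, z forward; pixel columns grow to the right and rows downward; lengths in m; the calibration is good to about 2 mm. The wrist camera is an equidistant fisheye: a pixel r from the principal point sees the ray r / f radians off the axis. A picture is of the moment at which its call begins: read the wrist's pose just before it. camera_params takes no time and is no camera call; for the wrist camera it gives the pose at the moment of the call.
- robot.hand_in(): hands the job in, once; it reports no verdict.
Trained networks look in the newest picture that a camera, given by its name, has taken for a name from the list of things; names that differ only in an ending like _2 or _b are one class to them, and where a whole thing is asked for, a point or a joint stands for the part that bears it (a point fixed in the world has none). Each returns a list of dicts, best first, with "confidence" (0 to 1); they miss things now and then, are a little off and sometimes report something else, mostly with a low value. They report only what shows in the picture. A call takes as long as a camera call. They do not tell look-alikes from the thing itself.
- imaging.cut_out(camera, target): "pixels" (480x640 bool, what is visible of it) and "box" ([centre column, centre row, width, height] in pixels, round what is visible of it).
- imaging.tip_of(camera, target): "pixel" ([column, row] in pixels: a listed point, or the origin of a listed thing).
The state is a dict: "time": time; "q": joint angles; "joint_velocities": joint speeds; "joint_torque": joint torques, N m; "position": TCP position; "tool_rot": TCP orientation; "ft_force": force on the tool from outside, world axes, zero at the start; "moment": the same for the moment, N m; "grip_width": finger opening in m.
Only numpy, scipy, OpenCV 4.12 (cv2) and the standard library are available. Lean on these libraries where they do the work, as an engineer would, in place of code of your own. Each camera call takes 0.05 s, during which the arm holds its last target. There are 200 camera calls.

## Working session

There is one attempt and no reset: what is moved stays moved. The work goes in short steps, Python scripts to look and compute and a shell command to move; the robot and the scene stay as the last step left them, time stands still between calls to the robot, and variables do not carry over. Pictures are saved under pics/ and viewed, about 8 in all and at most 12, crops included, and the job is handed in when it is done.

```bash
mkdir -p pics; ls; cat > h.py <<'E'
import numpy as np, cv2
from rig import get_obs, imaging, robot
from scipy.spatial.transform import Rotation as R
def ray(name,px,p=None):
    p=p or imaging.camera_params(name); K=np.array(p["camera_matrix"]); 
    v=np.array([(px[0]-K[0,2])/K[0,0],(px[1]-K[1,2])/K[1,1]])
    if name=="wrist":
        t=np.hypot(*v); d=np.r_[v/max(t,1e-9)*np.sin(t),np.cos(t)]
    else: d=np.r_[v,1.]
    M=np.array(p["rotation"]); M=M if M.shape==(3,3) else R.from_quat(M).as_matrix()
    return np.array(p["xyz"]),M@d
def onz(name,px,z,p=None):
    o,d=ray(name,px,p); return o+d*(z-o[2])/d[2]
def save(name,fn):
    im=imaging.camera(name); cv2.imwrite("pics/"+fn,im[:,:,::-1]); return im
E
python3 - <<'E'
from h import *
np.set_printoptions(precision=3,suppress=True)
for c in("top","scene"):
    save(c,c+"1.png"); p=imaging.camera_params(c); print(c,p)
    for t,z in(("wide_center",.019),("narrow_center",.008),("tall_foot",.014)):
        for r in imaging.tip_of(c,t): print(t,np.round(r["pixel"],1),round(r["confidence"],2),onz(c,r["pixel"],z))
print(get_obs())
E
```

```text
pics
top {'camera_matrix': array([[569.345,   0.   , 313.928],
       [  0.   , 569.345, 247.068],
       [  0.   ,   0.   ,   1.   ]]), 'xyz': array([ 0.344, -0.02 ,  1.117]), 'rotation': array([-0.7  ,  0.713, -0.043,  0.03 ])}
wide_center [449.5 171. ] 0.83 [ 0.604 -0.313  0.019]
wide_center [447.1 231.1] 0.83 [ 0.484 -0.303  0.019]
narrow_center [339.6 190.4] 0.63 [ 0.57  -0.095  0.008]
tall_foot [147.4 339.2] 0.77 [0.287 0.279 0.014]
scene {'camera_matrix': array([[479.359,   0.   , 321.332],
       [  0.   , 479.359, 240.897],
       [  0.   ,   0.   ,   1.   ]]), 'xyz': array([0.842, 0.388, 0.763]), 'rotation': array([ 0.352,  0.873, -0.309, -0.133])}
wide_center [165.3 218.2] 0.58 [ 0.601 -0.307  0.019]
wide_center [208.5 193.6] 0.57 [ 0.494 -0.305  0.019]
narrow_center [244.7 274. ] 0.81 [ 0.566 -0.09   0.008]
tall_foot [487.7 306.3] 0.77 [0.293 0.277 0.014]
tall_foot [372.9 388.2] 0.72 [0.56  0.234 0.014]
{'time': 0.4, 'q': array([-1.344,  0.528,  1.433, -0.   ,  1.181, -0.178]), 'joint_velocities': array([-0.001, -0.001, -0.003,  0.001, -0.   , -0.001]), 'joint_torque': array([  0.   , -43.95 , -17.666,   0.063,   0.053,  -0.   ]), 'position': array([ 0.247, -0.574,  0.222]), 'tool_rot': array([-0.693, -0.143,  0.693, -0.142]), 'ft_force': array([ 0.367,  0.29 , -0.108]), 'moment': array([-0.044,  0.019,  0.032]), 'grip_width': 0.08733254157503988}
```

View pics/top1.png

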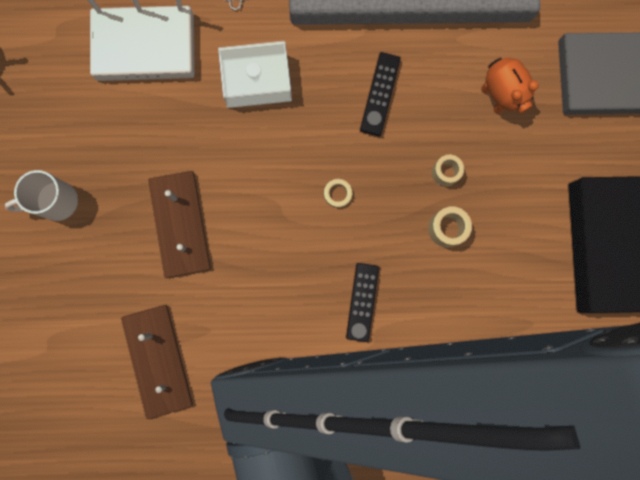

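View pics/scene1.png

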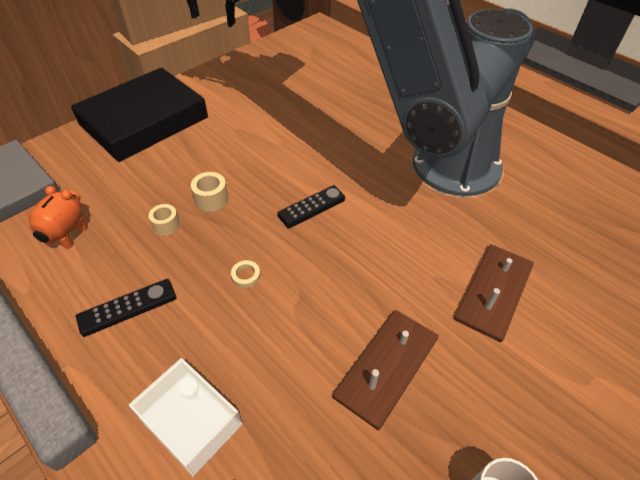

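Candidates for the wide roll are top (449,171), the small one, and (451,227), the larger one. I choose (449,171). (339,192) is the narrow roll. The candidate stands are top (180,224), farther from the base, and (157,362), nearer. I choose the far one, whose tall post is at about (170,196). Next I measure and check it with a crop.

```bash
python3 - <<'E'
from h import *
np.set_printoptions(precision=4,suppress=True)
ims={}
for c in("top","scene"):
    im=imaging.camera(c); ims[c]=im
    for t,z in(("wide_center",.038),("tall_foot",.014)):
        for r in imaging.cut_out(c,t):
            m=r["pixels"].astype(np.uint8); cs,_=cv2.findContours(m,0,2); k=max(cs,key=cv2.contourArea)
            rect=cv2.boxPoints(cv2.minAreaRect(k))
            print(c,t,round(r["confidence"],2),np.round(r["box"]),"rect:",[onz(c,q,z)[:2] for q in rect])
    for t,z in(("wide_center",.019),("tall_foot",.014)):
        for r in imaging.tip_of(c,t): print(t,np.round(r["pixel"],1),round(r["confidence"],2),onz(c,r["pixel"],z))
a=cv2.resize(ims["top"][130:290,400:500],(400,640)[:2]); b=cv2.resize(ims["top"][160:290,130:230],None,fx=4,fy=4)
a=cv2.resize(ims["top"][130:260,400:500],None,fx=4,fy=4)
cv2.imwrite("pics/crop1.png",np.hstack([a,b])[:,:,::-1])
print(R.from_quat(get_obs()["tool_rot"]).as_matrix())
E
```

```text
top wide_center 0.95 [450. 228.  41.  40.] rect: [array([ 0.529 , -0.2629]), array([ 0.5277, -0.3442]), array([ 0.4502, -0.3405]), array([ 0.4516, -0.2598])]
top wide_center 0.78 [450. 169.  33.  29.] rect: [array([ 0.5978, -0.2637]), array([ 0.6408, -0.3084]), array([ 0.6025, -0.3438]), array([ 0.5598, -0.299 ])]
top tall_foot 0.62 [179. 226.  64. 106.] rect: [array([0.5999, 0.2829]), array([0.6141, 0.1916]), array([0.4151, 0.1588]), array([0.4017, 0.2485])]
wide_center [448.6 226.1] 0.9 [ 0.4939 -0.306   0.019 ]
wide_center [445.9 169.1] 0.87 [ 0.6075 -0.3056  0.019 ]
tall_foot [172.2 199.9] 0.7 [0.5552 0.2333 0.014 ]
tall_foot [151.  335.7] 0.7 [0.2931 0.2719 0.014 ]
scene wide_center 0.97 [210. 193.  38.  41.] rect: [array([ 0.4994, -0.3656]), array([ 0.4329, -0.3287]), array([ 0.4943, -0.2249]), array([ 0.5555, -0.2605])]
scene wide_center 0.67 [165. 220.  33.  34.] rect: [array([ 0.6254, -0.3372]), array([ 0.5689, -0.3279]), array([ 0.5954, -0.243 ]), array([ 0.6486, -0.2536])]
scene wide_center 0.19 [244. 274.  31.  29.] rect: [array([ 0.5758, -0.114 ]), array([ 0.5363, -0.0763]), array([ 0.5753, -0.0291]), array([ 0.6132, -0.0652])]
scene tall_foot 0.95 [386. 369. 106. 117.] rect: [array([0.6211, 0.199 ]), array([0.4168, 0.1549]), array([0.406 , 0.2542]), array([0.6035, 0.2844])]
scene tall_foot 0.77 [493. 294.  73.  94.] rect: [array([0.3601, 0.2483]), array([0.1571, 0.1928]), array([0.1378, 0.2909]), array([0.3366, 0.3333])]
wide_center [164.4 215.5] 0.95 [ 0.5982 -0.3152  0.019 ]
wide_center [206.4 193.6] 0.75 [ 0.4971 -0.3081  0.019 ]
tall_foot [369.9 381.7] 0.96 [0.5553 0.2236 0.014 ]
tall_foot [488. 307.] 0.81 [0.2937 0.2778 0.014 ]
[[ 0.      0.3948 -0.9188]
 [-0.     -0.9188 -0.3948]
 [-1.      0.      0.    ]]
```

View pics/crop1.png

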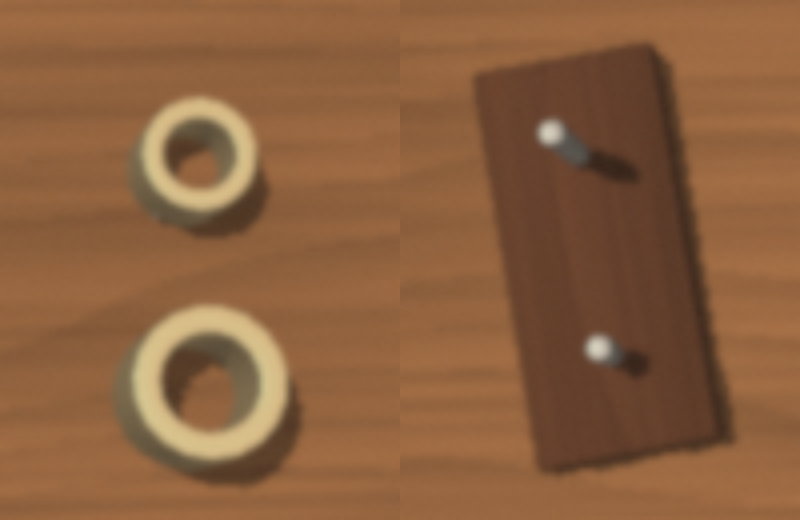

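The crop shows the small wide roll with its ring top centre at top px (449.8,168.8), and the larger roll below it. The far stand's tall post has its tip at (167.5,193) and foot at (175,199). The tall post has the longer shadow, which fits the description.

```bash
python3 -m inch '[[80,[0,-14,-55],[8,0,0]],[80,[0,-14,-55],[8,0,0]],[80,[0,-14,-55],[7.4,0,0]]]'; cat >> h.py <<'E'
def go(tx,ty,tz,jaw=(0,-1,0)):
    s=get_obs(); M=R.from_quat(s["tool_rot"]).as_matrix(); d=M.T@(np.array([tx,ty,tz])-s["position"])*1000
    y=np.array(jaw,float);y/=np.linalg.norm(y);x=np.array([0,0,-1.]);T=np.c_[x,y,np.cross(x,y)]
    print("t",round(s["time"],2),"pos",np.round(s["position"],4),"shift mm",d.round(1),"turn",np.degrees(R.from_matrix(M.T@T).as_rotvec()).round(2),"F",s["ft_force"].round(1),"w",round(s["grip_width"]*1000,1))
E
python3 - <<'E'
from h import *
print(onz("top",(449.75,168.75),.038),onz("top",(175,199),.014),onz("top",(167.5,193),.069))
go(.604,-.307,.15)
E
```

```text
time: 1.27
position: [0.3939, -0.4934, 0.2226]
tool_rot: [-0.707, 0.01, 0.707, 0.008]
ft_force: [0.1, -0.5, 0.1]
grip_width: 0.0802
[ 0.60352547 -0.30823508  0.038     ] [0.55692163 0.22787562 0.014     ] [0.55783258 0.2294539  0.069     ]
t 1.27 pos [ 0.3939 -0.4934  0.2226] shift mm [  72.1 -191.7 -205.5] turn [-1.42  0.01 -0.13] F [ 0.1 -0.5  0.1] w 80.2
```

```bash
python3 -m inch '[[80,[12,-38,-41],[-1.4,0,0]],[80,[14,-38,-41],[0,0,0]],[80,[14,-38,-41],[0,0,0]],[80,[14,-38,-41],[0,0,0]],[80,[12,-38,-40],[0,0,0]],[80,[0,0,0],[0,0,0]]]'
python3 - <<'E'
from h import *
np.set_printoptions(precision=4,suppress=True)
go(.6035,-.308,.15)
save("wrist","w1.png");p=imaging.camera_params("wrist")
for r in imaging.tip_of("wrist","wide_center"): print(r["pixel"],r["confidence"],onz("wrist",r["pixel"],.019,p))
E
```

```text
time: 2.02
position: [0.6097, -0.2976, 0.1547]
tool_rot: [0.708, -0.001, -0.706, 0.004]
ft_force: [-0.5, -0.1, -0.5]
grip_width: 0.0799
t 2.02 pos [ 0.6097 -0.2976  0.1547] shift mm [ 4.7 10.3  6.2] turn [ 0.23 -0.22 -0.4 ] F [-0.5 -0.1 -0.5] w 79.9
[328.3, 234.8] 0.87 [ 0.6035 -0.3101  0.019 ]
[322.7, 355.1] 0.84 [ 0.4858 -0.3063  0.019 ]
```

View pics/w1.png

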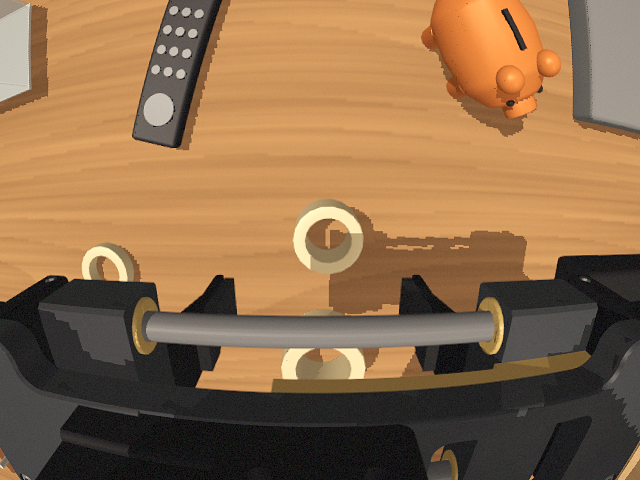

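The wrist view shows the target roll at (328,237) midway between the fingers, and the larger roll behind it at (322,360). Position is (0.6035,-0.309), which agrees with the top camera. I lower and grip.

```bash
python3 -m inch '[[80,[30,11.4,6.2],[0,0,0]],[80,[40,0,0],[0.2,-0.2,-0.4]],[80,[35,0,0],[0,0,0]],[80,[0,0,0],[0,0,0]]]'
python3 - <<'E'
from h import *
go(.6035,-.309,.008)
E
```

```text
time: 2.62
position: [0.5995, -0.3222, 0.0524]
tool_rot: [0.709, -0.007, -0.705, -0.001]
ft_force: [0.4, 0.5, -0.5]
grip_width: 0.0799
t 2.62 pos [ 0.5995 -0.3222  0.0524] shift mm [ 44.3 -13.5  -3.6] turn [-0.66 -0.28 -0.45] F [ 0.4  0.5 -0.5] w 79.9
```

```bash
python3 -m inch '[[80,[0,-13.5,-3.6],[-0.6,0,0]],[80,[0,0,0],[0,0,0]]]'
python3 - <<'E'
from h import *
go(.6035,-.309,.008)
E
```

```text
time: 2.88
position: [0.6041, -0.3106, 0.0557]
tool_rot: [0.71, -0.005, -0.704, 0.003]
ft_force: [0.8, -1.4, -0.7]
grip_width: 0.0803
t 2.88 pos [ 0.6041 -0.3106  0.0557] shift mm [47.7 -2.1  1. ] turn [-0.16 -0.5  -0.62] F [ 0.8 -1.4 -0.7] w 80.3
```

```bash
python3 -m inch '[[80,[20,-1,0],[0,-0.3,-0.4]],[80,[17,0,0],[0,0,0]],[80,[7,0,0],[0,0,0]],[80,[0,0,0],[0,0,0]]]'
python3 - <<'E'
from h import *
go(.6035,-.309,.008)
E
```

```text
time: 3.38
position: [0.6056, -0.3102, 0.0105]
tool_rot: [0.709, -0.003, -0.705, 0.001]
ft_force: [-0.2, -0.6, 0.3]
grip_width: 0.0801
t 3.38 pos [ 0.6056 -0.3102  0.0105] shift mm [ 2.5 -1.2  2.1] turn [-0.1  -0.33 -0.31] F [-0.2 -0.6  0.3] w 80.1
```

```bash
python3 -m inch '[[50,[1,0,2],[0,0,0]],[50,[0,0,0],[0,0,0]],[50,[0,0,0],[0,0,0]],[50,[0,0,0],[0,0,0]],[50,[-10,0,0],[0,0,0]],[50,[-30,0,0],[0,0,0]],[50,[-40,0,0],[0,0,0]],[50,[-35,0,0],[0,0,0]],[50,[0,0,0],[0,0,0]]]' 20
python3 - <<'E'
from h import *
go(.557,.229,.12,(.17,-.986,0)); print(get_obs()['q'])
E
```

```text
time: 4.5
position: [0.6036, -0.3101, 0.1309]
tool_rot: [0.71, -0.003, -0.704, 0.002]
ft_force: [-0.0, -0.1, -0.9]
grip_width: 0.0555
t 4.5 pos [ 0.6036 -0.3101  0.1309] shift mm [   6.6 -539.1   47.7] turn [-9.89 -0.43 -0.46] F [-0.  -0.1 -0.9] w 55.5
[-6.38534997e-01  6.97579651e-01  1.37528113e+00 -1.12232386e-03
  1.05779219e+00  9.34729154e-01]
```

```bash
python3 -m inch '[[50,[0,-30,2],[0,0,0]],[50,[0,-45,4],[0,0,0]],[50,[0,-45,4],[0,0,0]],[50,[0,-45,4],[0,0,0]],[50,[0,-45,4],[0,0,0]],[50,[0,-45,4],[0,0,0]],[50,[0,-45,4],[0,0,0]],[50,[0,-45,4],[0,0,0]],[50,[0,-45,4],[0,0,0]],[50,[0,-45,4],[0,0,0]],[50,[0,-25,2],[0,0,0]],[50,[0,0,0],[0,0,0]]]'
python3 - <<'E'
from h import *
go(.557,.229,.12)
E
```

```text
time: 6.0
position: [0.5567, 0.1637, 0.1178]
tool_rot: [-0.705, 0.004, 0.709, -0.001]
ft_force: [0.9, -0.5, 0.0]
grip_width: 0.0552
t 6.0 pos [0.5567 0.1637 0.1178] shift mm [ -2.6 -65.3   0. ] turn [-0.27  0.38 -0.35] F [ 0.9 -0.5  0. ] w 55.2
```

```bash
python3 -m inch '[[50,[0,-25,0],[0,0,0]],[50,[0,-25,0],[0,0.4,-0.3]],[50,[0,-9,0],[0,0,0]],[50,[0,0,0],[0,0,0]]]'
python3 - <<'E'
from h import *
np.set_printoptions(precision=4,suppress=True)
go(.557,.229,.12)
z=get_obs()["position"][2]
ims=[]
for c in ("scene","top"):
    im=imaging.camera(c); ims.append(im)
    for r in imaging.tip_of(c,"wide_center"): print(c,np.round(r["pixel"],1),round(r["confidence"],2),onz(c,r["pixel"],z+.0095))
    for r in imaging.tip_of(c,"tall_foot"): print(c,np.round(r["pixel"],1),round(r["confidence"],2),onz(c,r["pixel"],.014))
a=cv2.resize(ims[0][260:440,300:460],(480,540)); b=cv2.resize(ims[1][140:280,110:190],(308,540))
cv2.imwrite("pics/place1.png",np.hstack([a,b])[:,:,::-1])
E
```

```text
time: 6.5
position: [0.5562, 0.2196, 0.115]
tool_rot: [-0.706, 0.004, 0.709, 0.001]
ft_force: [0.5, -0.3, -0.9]
grip_width: 0.0555
t 6.5 pos [0.5562 0.2196 0.115 ] shift mm [-5.  -9.3 -0.7] turn [-0.42  0.23 -0.23] F [ 0.5 -0.3 -0.9] w 55.5
scene [374.7 347.2] 0.76 [0.5534 0.2175 0.1245]
scene [208.8 192.4] 0.66 [ 0.5409 -0.2089  0.1245]
scene [371.7 380.3] 0.9 [0.5514 0.2241 0.014 ]
top [164.5 184.5] 0.71 [0.5618 0.2216 0.1245]
top [449.4 229.1] 0.66 [ 0.4741 -0.2798  0.1245]
top [151.9 337.6] 0.84 [0.2895 0.2701 0.014 ]
top [173.7 201.2] 0.79 [0.5526 0.2304 0.014 ]
```

View pics/place1.png

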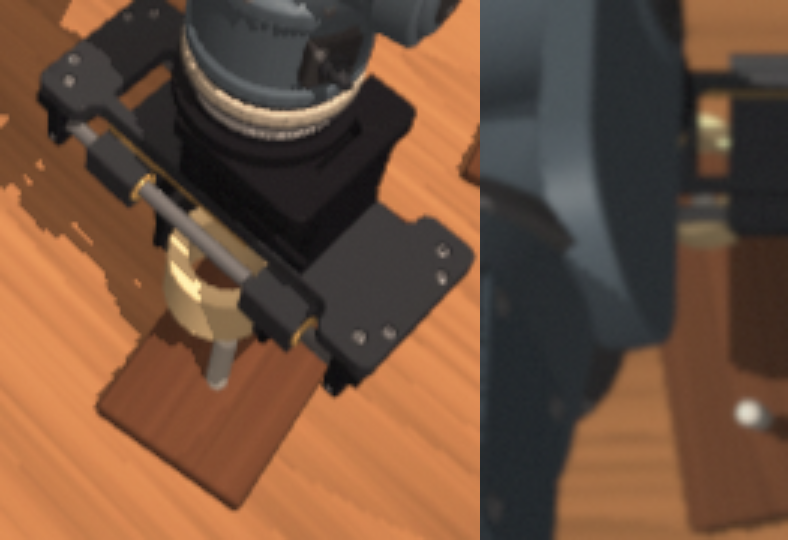

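The crop shows the roll held level above the tall post at scene (374,347), about 9 mm short in y. I correct that, then lower until the hole is just past the post top.

```bash
python3 -m inch '[[50,[0,-9,0],[0,0,0]],[50,[0,0,0],[0,0,0]],[50,[0,0,0],[0,0,0]]]'
python3 - <<'E'
from h import *
go(.556,.229,.0245)
E
```

```text
time: 7.18
position: [0.5567, 0.2288, 0.1156]
tool_rot: [-0.706, 0.004, 0.708, 0.002]
ft_force: [-0.1, -0.5, 0.2]
grip_width: 0.0556
t 7.17 pos [0.5567 0.2288 0.1156] shift mm [91.1 -0.5  0.4] turn [-0.52  0.17 -0.19] F [-0.1 -0.5  0.2] w 55.6
```

```bash
python3 -m inch '[[50,[14,0,0],[0,0,0]],[50,[16,0,0],[0,0,0]],[50,[14,0,0],[0,0,0]],[50,[8,0,0],[0,0,0]],[50,[0,0,0],[0,0,0]]]'
python3 - <<'E'
from h import *
np.set_printoptions(precision=4,suppress=True)
go(.556,.229,.0245)
im=imaging.camera("scene")
cv2.imwrite("pics/place2.png",cv2.resize(im[260:440,300:460],(640,720)[:2],)[:600,:,::-1])
E
```

```text
time: 7.8
position: [0.5554, 0.2282, 0.0584]
tool_rot: [-0.705, 0.005, 0.709, 0.002]
ft_force: [-0.5, -0.4, 0.5]
grip_width: 0.0559
t 7.8 pos [0.5554 0.2282 0.0584] shift mm [33.9 -0.9 -0.8] turn [-0.52  0.35 -0.24] F [-0.5 -0.4  0.5] w 55.9
```

View pics/place2.png

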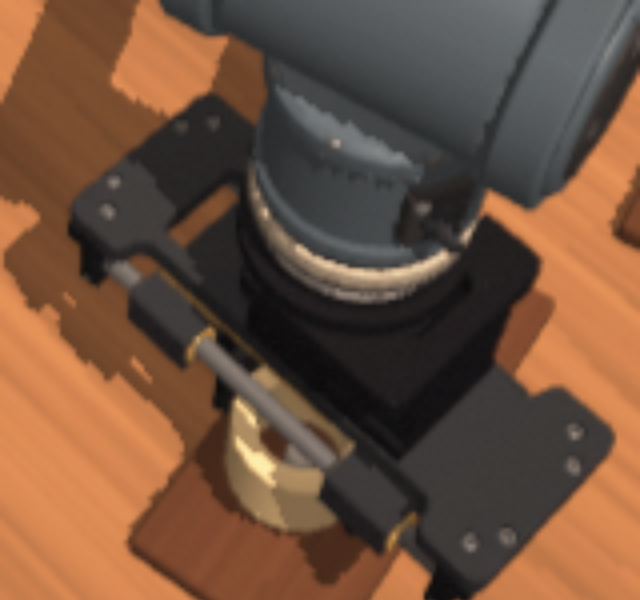

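The post shows inside the hole at crop (305,445), and there is no contact force. I continue down.

```bash
python3 -m inch '[[50,[10,0,0],[0,0,0]],[50,[10,0,0],[0,0,0]],[50,[6,0,0],[0,0,0]],[50,[3,0,0],[0,0,0]],[50,[0,0,0],[0,0,0]]]'
python3 - <<'E'
from h import *
go(.556,.229,.0245)
E
```

```text
time: 8.48
position: [0.5564, 0.2284, 0.0286]
tool_rot: [-0.706, 0.004, 0.708, 0.002]
ft_force: [0.4, 1.1, -0.4]
grip_width: 0.0556
t 8.47 pos [0.5564 0.2284 0.0286] shift mm [ 4.1 -0.7  0.4] turn [-0.52  0.19 -0.2 ] F [ 0.4  1.1 -0.4] w 55.6
```

```bash
python3 -m inch '[[50,[3,0,0],[0,0,0]],[50,[1,0,0],[0,0,0]],[50,[0,0,0],[0,0,0]]]'
python3 - <<'E'
from h import *
go(.556,.229,.0245)
E
```

```text
time: 8.85
position: [0.5569, 0.2285, 0.0249]
tool_rot: [-0.706, 0.004, 0.708, 0.002]
ft_force: [0.7, -0.5, -1.3]
grip_width: 0.0555
t 8.85 pos [0.5569 0.2285 0.0249] shift mm [ 0.4 -0.5  0.9] turn [-0.51  0.12 -0.19] F [ 0.7 -0.5 -1.3] w 55.5
```

Within about 1-2 mm of the board, so I release and go straight up.

```bash
python3 -m inch '[[62,[0,0,0],[0,0,0]],[72,[0,0,0],[0,0,0]],[76,[0,0,0],[0,0,0]],[76,[0,0,0],[0,0,0]],[76,[-15,0,0],[0,0,0]],[76,[-30,0,0],[0,0,0]],[76,[-45,0,0],[0,0,0]],[76,[-45,0,0],[0,0,0]],[76,[-30,0,0],[0,0,0]],[76,[0,0,0],[0,0,0]]]'
python3 -m inch '[[76,[0,30,0],[0,0,0]],[76,[0,45,0],[0,0,0]],[76,[0,45,0],[0,0,0]],[76,[0,45,0],[0,0,0]],[76,[0,30,0],[0,0,0]],[76,[0,0,0],[0,0,0]],[76,[0,0,0],[0,0,0]]]'
python3 - <<'E'
from h import *
np.set_printoptions(precision=4,suppress=True)
ims=[]
for c in ("scene","top"):
    im=imaging.camera(c); ims.append(im)
    for t,z in(("wide_center",.033),("narrow_center",.008),("tall_foot",.014)):
        for r in imaging.tip_of(c,t): print(c,t,np.round(r["pixel"],1),round(r["confidence"],2),onz(c,r["pixel"],z))
a=cv2.resize(ims[0][320:440,320:450],(433,400)); b=cv2.resize(ims[1][160:290,130:230],(308,400))
cv2.imwrite("pics/final.png",np.hstack([a,b])[:,:,::-1])
go(.556,.229,.1)
E
```

```text
time: 10.1
position: [0.5581, 0.2293, 0.2004]
tool_rot: [0.708, -0.004, -0.706, -0.002]
ft_force: [-0.4, 1.1, 0.1]
grip_width: 0.0761
time: 10.98
position: [0.5516, 0.0302, 0.196]
tool_rot: [-0.705, 0.003, 0.709, 0.002]
ft_force: [-0.8, -0.0, 0.6]
grip_width: 0.0759
scene wide_center [375.2 376.8] 0.89 [0.5503 0.2282 0.033 ]
scene wide_center [210.2 192.6] 0.84 [ 0.496  -0.2919  0.033 ]
scene narrow_center [242.6 271.3] 0.92 [ 0.5654 -0.0975  0.008 ]
scene tall_foot [375.2 386.1] 0.93 [0.5546 0.2346 0.014 ]
top wide_center [448.6 230.5] 0.87 [ 0.4834 -0.302   0.033 ]
top wide_center [173.9 198.3] 0.57 [0.5546 0.2257 0.033 ]
top narrow_center [337.7 191.8] 0.83 [ 0.5675 -0.0914  0.008 ]
top tall_foot [172.5 198.7] 0.9 [0.5576 0.2327 0.014 ]
t 11.38 pos [0.5523 0.0303 0.1967] shift mm [  96.5 -198.8   -3. ] turn [-0.33  0.27 -0.07] F [ 0.1  1.1 -0. ] w 75.9
```

View pics/final.png

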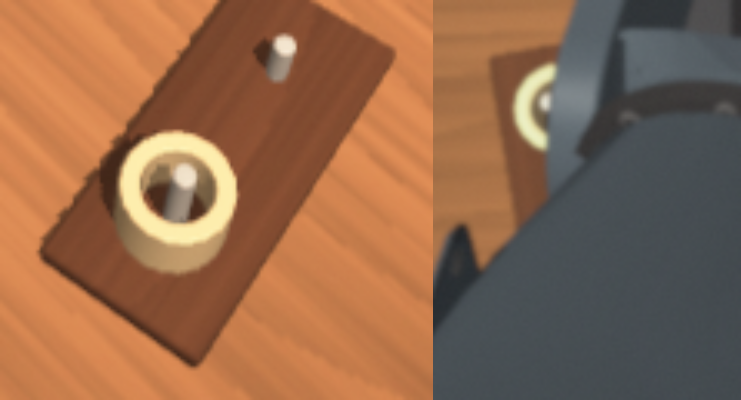

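The roll lies flat on the board around the tall post, which sits inside the hole at crop (180,190). The gripper is clear.

```bash
python3 -c "from rig import robot; print(robot.hand_in())"
```

```text
the job is handed in; nothing more can be done
None
```

The smaller of the two wide rolls is on the taller post of the stand farthest from the base, lying flat on the board. I let go about 1–2 mm above the board, and the job was handed in at about 11.4 s.

- **Fit:** the last pictures show the post inside the roll's hole. The networks put the roll's centre within about 8 mm of the post's axis (limit 16 mm). At release, the tool was within about 1 mm of the post's measured position.
- **Narrow roll:** it still measures at about (0.567, -0.094), within about 6 mm of its start reading, which is within the detection noise.
- **Forces and clearance:** sampled force readings between moves stayed under about 2 N, and at hand-in the gripper was about 0.2 m clear of the stand, touching nothing.
- **Disagreement:** the scene and top cameras differed by up to about 5 mm on the roll's final position. No check failed.

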